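# Hang a grinding wheel on the wheel carousel

## Robot

A 6-joint arm with a two-finger parallel gripper is mounted at the origin on the work surface. World frame = base frame: x ahead of the robot, y to its left, z up, the work surface at z = 0. Lengths are in mm, angles in rad, forces in N, time in s.
With the tool pointing down it reaches from about 325 to 775 mm from the base axis. Payload 5.5 kg.
Tool frame: the origin (TCP) lies on the centre line of the jaws, within the pads' length; the fingertips stand 22 mm ahead of it and the grasp point (between the pads) lies 3 mm ahead of it; z points along the fingers, y is the direction in which the jaws open and shut (so a half turn about z gives the same grasp; the last joint's range is limited). The gripper opens to 85 mm and grips with 20 to 120 N. Pads are 22 mm wide; open, the fingers measure 114 mm over their backs; the gripper's body (76 mm by 85 mm) begins 54 mm behind the grasp point. The pads swing forward as they close: fully open they stand 13 mm farther back than shut.
Start: joints at [1.184, 0.091, 1.231, -0, 1.82, -0.057], TCP at [194.317, 567.677, 253.275] pointing down, gripper open.
Joint ranges: [-2.87, 2.87], [-0.86, 2.18], [0.17, 2.46], [-1.51, 4.65], [0.06, 2.69], [-2.65, 2.65]. Speed limits (rad/s): [2.57, 2.57, 3.01, 3.14, 3.14, 3.14].

## Interface

Orientations are given as a unit quaternion [x, y, z, w].
In Python, from workcell import r gives the robot as it stands.
- The arm moves only by the tool send_rows, never from a script. Its argument "rows" is a list of rows, each a list of 4 numbers: the shift along the tool's x, y, z in mm, then the turn about the tool's z in degrees. In form: [[tx, ty, tz, turn], ...]. A call has 1 to 20 rows; each row shifts and turns the commanded pose from where the row before left it, along the tool's axes as they then stand; what a row does not reach is not made up. A row lasts 1/8 s, in which the tool goes at most 62.5 mm and 10.7 degrees, less where a joint would pass 70% of its speed; a pose out of reach is approached as far as the arm can. A call is refused whole if a number of a shift passes 62.5 or a number of a turn 10.7, either way. A call with a gripper value outside its range is refused whole. "claw" is the opening, from 0 (shut) to 1 (fully open), set as the call begins (left out, the last holds). The fingers move at their own pace and stop on an object; the grip force is fixed at half the most. Time passes only in rows, so rows that do not move let the fingers close. It gives the time, the measured TCP pose, the force and the opening at its end, in the units of the state.
- r.get_obs(): the state, without advancing time (a new reading comes with each control period).
- r.grab_frame(name): name is "scene" or "top"; returns a dict with "frame" (384x512x3 uint8, red, green, blue), "vertical_fov" (degrees; the focal length in pixels is half the picture's height over the tangent of half this angle, whatever the lens; pixels are square), "cx", "cy" (the principal point, pixels), "dist" ([k1, k2, p1, p2, k3] as OpenCV has them; the pictures are not rectified), "R" (3x3) and "t" (3): a world point X has camera coordinates R X + t. Camera axes: x right, y down, z forward; pixel columns grow to the right and rows downward; lengths in mm; the calibration is good to about 2 mm. A picture is of the moment at which its call begins. There is no depth.
- r.close_job(): hands the job in, once; it reports no verdict.
Trained networks look in the newest picture that a camera, given by its name, has taken for a name from the list of things; names that differ only in an ending like _2 or _b are one class to them, and where a whole thing is asked for, a point or a joint stands for the part that bears it (a point fixed in the world has none). Each returns a list of dicts, best first, with "p" (0 to 1); they miss things now and then, are a little off and sometimes report something else, mostly with a low value. They report only what shows in the picture. A call takes as long as a camera call. They do not tell look-alikes from the thing itself.
- r.boxes_of(camera, name): "location" ([x, y, z] in mm, in world coordinates, good to about 4 mm: the middle of the surface that is visible of it).
- r.trace(camera, name): "mask" (384x512 bool, what is visible of it).
The state is a dict: "time": time; "q": joint angles; "qvel": joint speeds; "joint_torque": joint torques, N m; "eef_pos": TCP position; "tool_rot": TCP orientation; "wrist_force": force on the tool from outside, world axes, zero at the start; "moment": the same for the moment, N m; "gripper_width": opening from 0.0 (shut) to 1.0 (fully open).
Only numpy, scipy, OpenCV 4.12 (cv2) and the standard library are available. Lean on these libraries where they do the work, as an engineer would, in place of code of your own. Each camera call takes 0.05 s, during which the arm holds its last target.

## Task

Turn the wheel carousel until its empty peg faces the red mark on the base board, then take the pink grinding wheel out of the slotted block, hang it on that peg pushed right back until it rests against the steel stop collar, and let go with the peg still facing the mark. The wheel is brittle, the wooden peg is not quite true and the collar may be clamped anywhere near the root, so ease it on by feel: never force or knock it against the carousel, and do not drop it. Leave the oil bottle, the pin spanner and the polishing bar where they are.

Things in the scene. Friction and masses are not known exactly. Their poses are not given: they have to be found in the camera images.
- carousel_base: Fixed round plywood base board of the wheel carousel, 300 mm across, 18 mm thick, lying on the bench. Origin: centre of its underside, on the carousel's upright turning axis; z up. Its own -x axis is its front, looking roughly to the robot, where the red mark is. The carousel turns either way, without end stops or clicks, takes about 0.25 N m to turn, and stays where it is left.
- mark (a point): Red painted mark on top of the base board, 34 mm (radially) by 20 mm, 128 mm from the turning axis: the front, where the empty peg must point.
- hub (a point): Centre of the carousel's plywood hub, which turns: 100 mm across, 48 mm high (this point 124 mm above the bench). Four pegs at right angles to one another, all rising outward at 6 degrees, reach to 155 mm from the axis. Three carry stored wheels up to 116 mm across, fixed to their pegs, with black end caps, their tops up to 185 mm above the bench, planes 88 to 116 mm from the axis; one is empty.
- knob (a point): Centre of the round black knob on top of the carousel, fixed to it and on its turning axis: 44 mm across, from 187 to 216 mm above the bench (this point is at 205 mm), on a 24 mm post. It can be gripped from above at any yaw to turn the carousel.
- peg_root (a point): Root of the empty peg, on the turning carousel: 88 mm from its axis, 125 mm above the bench. x points outward and 0.10 rad (6 degrees) up, as the peg was meant to run; y level; z square to both, upward. On the peg a steel stop collar, 30 mm across, is clamped (rules: stop_collar_c0, a point 4 mm behind its face); its face lies 0 to 30 mm outward of the root, as the last user set it: not measured.
- peg_end (a point): Where the end of the empty peg was meant to be, 67 mm from its root. The peg is a rigid bare wooden dowel 19 mm in diameter, its last 16 mm a cone down to 8 mm. It is not true: from its root it leans up or down from the line root to here by an unknown, unmeasured angle of up to 0.09 rad, so its real end is up to 6 mm higher or lower than this point. Sideways it is true.
- wheel: The wheel to hang: rigid pinkish grinding wheel 120 mm in diameter, 10 mm thick, about 0.24 kg, with a 22 mm bore and a paper ring on each face. Origin: centre of the bore, half way through; x is the wheel's axis, z up as it stands. It stands in the block, its lowest 28 mm in the slot; grip it by the top of the rim, a finger on each face. Either face may look outward.
- wheel_block: Fixed dark wooden block 75 mm (x) by 140 mm (y) by 40 mm high with a slot along its y, 13 mm wide, 112 mm long, floor 12 mm above the bench. Origin: centre of its underside.
- oil_bottle: Bystander: whitish plastic oil bottle with a black cap, 52 mm across, 130 mm tall, standing loose. Origin: centre of its underside.
- pin_spanner: Bystander: flat T-shaped steel pin spanner lying loose, about 160 mm along its x, 52 mm wide at the head, 13 mm high at the pins. Origin on its underside.
- polish_bar: Bystander: dull green bar of polishing compound, 110 by 45 by 32 mm high, lying loose. Origin: centre of its underside.
Not all that is in view belongs to the job. There is more than one size of the wheel; the job needs the smallest.

How it is judged (in metres and radians):
On the way, in this order (a step that is already met when the one before it is completed fails the run):
1. the empty peg faces the red mark (x of peg_root in the frame of carousel_base below -0.06 m and y of peg_root in the frame of carousel_base between -0.018 and 0.018 m), for 0.2 s.
2. the wheel is threaded on the empty peg (x of wheel in the frame of peg_root between 0 and 0.055 m and y of wheel in the frame of peg_root between -0.009 and 0.009 m and z of wheel in the frame of peg_root between -0.009 and 0.009 m), for 0.05 s.
At the end, for the whole second after the job is handed in: The empty peg faces the red mark (its root within 18 mm sideways of the mark's line, about 12 degrees) and the grinding wheel hangs at rest on it, pushed home: its inner face within 6 mm of the stop collar. The bystanders are within 20 mm of where they were (all of step 1 and distance between wheel and stop_collar_c0 below 0.015 m and x of wheel in the frame of peg_root between 0 and 0.042 m and y of wheel in the frame of peg_root between -0.007 and 0.007 m and z of wheel in the frame of peg_root between -0.01 and 0.006 m and linear speed of wheel below 0.02 m/s and distance of each of oil_bottle, pin_spanner, polish_bar from where it was at the start of the episode below 0.02 m); the robot touches nothing.
It fails at once if the brittle wheel is pressed or knocked against the peg, the collar or another part of the carousel with more than 15 N (contact force between wheel and carousel_base above 15 N).
It fails at once if the wheel is dropped on the bench (height (world z) of wheel below 0.05 m).
It fails at once if a bystander is pushed more than 20 mm or knocked over (distance of any of oil_bottle, pin_spanner, polish_bar from where it was at the start of the episode above 0.02 m or angle between oil_bottle's own z axis and vertical above 0.5 rad).
It also fails if it takes over 72 s, if anything falls off the work surface, if the arm or the gripper's body presses on something with over 40 N, if the wrist force passes 120 N, or if a joint passes its speed limit or range.

## Working session

There is one attempt and no reset: what is moved stays moved. The work goes in short steps, Python scripts to look and compute and a tool call to move; the robot and the scene stay as the last step left them, time stands still between calls to the robot, and variables do not carry over. Pictures are saved under pics/ and viewed, and the job is handed in when it is done.

Besides the shell and the picture viewer there is one more tool, called by a JSON object that holds its "method" and its "body", one argument or row to a line. send_rows: Moves the arm, as the interface text tells. Its arguments: {"type":"object","properties":{"rows":{"type":"array"},"claw":{"type":"number"}},"required":["rows"]}

```bash
mkdir -p pics; ls; cat > h.py <<'E'
import numpy as np,cv2
from workcell import r
np.set_printoptions(precision=2,suppress=True)
def cam(n):
    d=r.grab_frame(n);f=d['frame'];h=f.shape[0]/2/np.tan(np.radians(d['vertical_fov'])/2)
    K=np.array([[h,0,d['cx']],[0,h,d['cy']],[0,0,1.]])
    return f,K,np.array(d['dist'],float),np.array(d['R'],float),np.array(d['t'],float)
def save(f,name,crop=None,s=1):
    if crop: x0,y0,x1,y1=crop; f=f[y0:y1,x0:x1]
    f=cv2.resize(f,None,fx=s,fy=s,interpolation=cv2.INTER_CUBIC)
    cv2.imwrite('pics/'+name,f[:,:,::-1])
def onz(c,uv,z):
    f,K,D,R,t=c
    p=cv2.undistortPoints(np.array(uv,float).reshape(-1,1,2),K,D)[:,0]
    C=-R.T@t; d=np.c_[p,np.ones(len(p))]@R
    return C+d*((z-C[2])/d[:,2])[:,None]
def proj(c,X):
    f,K,D,R,t=c
    return cv2.projectPoints(np.array(X,float).reshape(-1,3),cv2.Rodrigues(R)[0],t,K,D)[0][:,0]
def tri(c1,uv1,c2,uv2):
    A=[];b=[]
    for c,uv in((c1,uv1),(c2,uv2)):
        f,K,D,R,t=c
        p=cv2.undistortPoints(np.array(uv,float).reshape(-1,1,2),K,D)[0,0]
        C=-R.T@t;d=R.T@np.array([p[0],p[1],1]);d/=np.linalg.norm(d)
        P=np.eye(3)-np.outer(d,d);A.append(P);b.append(P@C)
    A=np.vstack(A);b=np.hstack(b);x=np.linalg.lstsq(A,b,rcond=None)[0]
    return x,np.linalg.norm(A@x-b)
E
python3 - <<'E'
from h import *
print(r.get_obs())
for n in('scene','top'):
    c=cam(n);save(c[0],n+'0.png',s=1.5);print(n,-c[3].T@c[4],c[3],c[1][0,0])
    for o in['carousel_base','mark','hub','knob','peg_root','peg_end','wheel','wheel_block','oil_bottle','pin_spanner','polish_bar']:
        print(o,[(np.round(b['location'],0).tolist(),round(b['p'],2)) for b in r.boxes_of(n,o)][:4])
E
```

```text
pics
{'time': 0.0, 'q': array([ 1.18,  0.09,  1.23,  0.  ,  1.82, -0.06]), 'qvel': array([ 0., -0.,  0., -0.,  0.,  0.]), 'joint_torque': array([  0.  , -45.87, -41.8 ,  -0.  ,   0.01,   0.  ]), 'eef_pos': array([194.22, 567.44, 252.12]), 'tool_rot': array([ 0.16,  0.99, -0.  , -0.  ]), 'wrist_force': array([-0.18, -0.88,  0.16]), 'moment': array([-0.  , -0.01, -0.02]), 'gripper_width': 0.9999571944604375}
scene [1557.35  296.78 1070.84] [[-0.16  0.99 -0.01]
 [ 0.63  0.1  -0.77]
 [-0.76 -0.13 -0.64]] 425.7197178728837
carousel_base [([660.0, 48.0, 22.0], 0.84)]
mark [([658.0, 44.0, 21.0], 0.7)]
hub [([644.0, 40.0, 139.0], 0.95)]
knob [([641.0, 33.0, 139.0], 0.77), ([630.0, -291.0, 2.0], 0.2)]
peg_root [([644.0, 39.0, 143.0], 0.95)]
peg_end [([644.0, 34.0, 143.0], 0.71)]
wheel [([514.0, 497.0, 90.0], 0.88), ([442.0, 300.0, 81.0], 0.87), ([313.0, 234.0, 108.0], 0.6)]
wheel_block [([466.0, 297.0, 34.0], 0.83)]
oil_bottle [([443.0, -260.0, 67.0], 0.72), ([639.0, 296.0, 34.0], 0.38)]
pin_spanner [([629.0, -287.0, 2.0], 0.49)]
polish_bar [([643.0, 296.0, 31.0], 0.65)]
top [ 338.58   81.51 1304.24] [[-0.02 -1.   -0.02]
 [-1.    0.02 -0.09]
 [ 0.09  0.02 -1.  ]] 424.90273176361836
carousel_base [([613.0, 41.0, 23.0], 0.67)]
mark [([614.0, 42.0, 28.0], 0.57)]
hub [([605.0, 34.0, 149.0], 0.7)]
knob [([607.0, 32.0, 146.0], 0.79)]
peg_root [([425.0, -253.0, 88.0], 0.56)]
peg_end []
wheel [([435.0, 282.0, 123.0], 0.73), ([268.0, 223.0, 129.0], 0.72), ([616.0, 44.0, 25.0], 0.36)]
wheel_block [([437.0, 292.0, 39.0], 0.82)]
oil_bottle [([428.0, -255.0, 85.0], 0.59)]
pin_spanner [([626.0, -292.0, 6.0], 0.57)]
polish_bar [([622.0, 291.0, 32.0], 0.79)]
```

View pics/scene0.png

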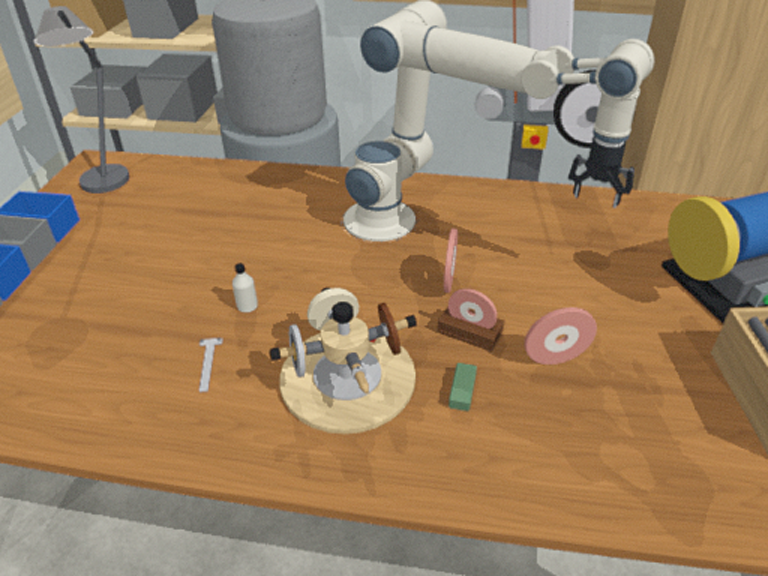

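View pics/top0.png

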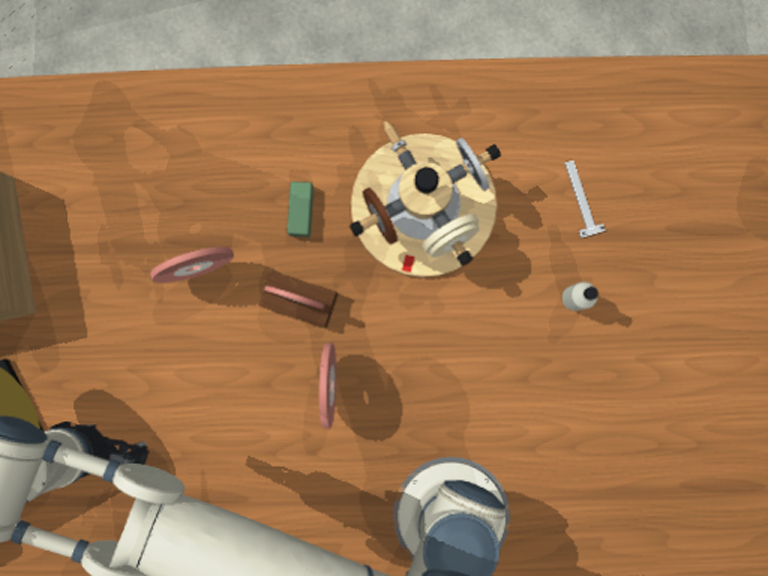

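The scene view shows three pink wheels (displayed ×1.5): one in the slotted block at (472,308), a larger one at (560,335), and a larger one at (452,260). The one in the dark block is the smallest and fits the description. The empty peg points away from the robot (top view 388,127), and the red mark is at top (408,263).

```bash
python3 - <<'E'
from h import *
s=cam('scene');t=cam('top')
save(s[0],'s1.png',(170,140,420,300),3);save(t[0],'t1.png',(150,60,390,240),3.3)
for n,c in(('scene',s),('top',t)):
    for o in['wheel','wheel_block','knob','carousel_base']:
        for m in r.trace(n,o)[:3]:
            k=m['mask'].astype(np.uint8);ys,xs=np.nonzero(k);print(n,o,round(m['p'],2),xs.min(),xs.max(),ys.min(),ys.max(),xs.mean().round(1),ys.mean().round(1),k.sum())
    f=c[0].astype(int)
    red=(f[...,0]>150)&(f[...,1]<60)&(f[...,2]<60);ys,xs=np.nonzero(red);print('red',len(xs),xs.mean() if len(xs) else 0,ys.mean() if len(xs) else 0)
    if n=='top':
        sel=(xs>250)&(xs<300);print('mark',onz(c,[[xs[sel].mean(),ys[sel].mean()]],18))
E
```

```text
scene wheel 0.58 350 397 205 242 373.2 223.5 1361
scene wheel_block 0.8 292 335 206 232 313.0 220.2 600
scene knob 0.73 180 277 192 261 228.4 222.7 2546
scene knob 0.6 181 277 192 288 230.7 244.8 6327
scene carousel_base 0.94 180 277 192 289 230.4 244.6 6446
red 22 356.09090909090907 92.9090909090909
top wheel 0.88 101 155 165 188 127.7 176.2 779
top wheel 0.73 212 225 229 286 218.8 257.3 614
top wheel 0.6 177 215 191 205 195.5 197.9 189
top wheel_block 0.83 173 224 182 218 199.7 199.9 1037
top knob 0.78 233 332 82 176 286.2 132.5 3468
top carousel_base 0.62 233 332 81 184 282.1 135.5 7534
red 17 271.05882352941177 177.76470588235293
mark [[500.46  76.43  18.  ]]
```

View pics/s1.png

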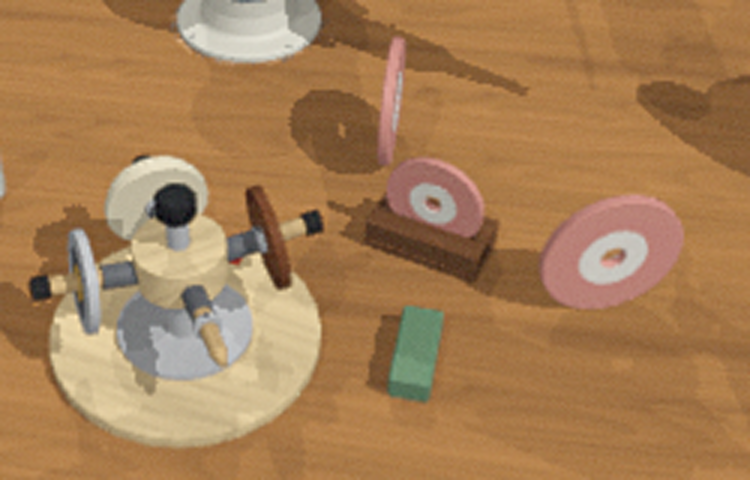

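View pics/t1.png

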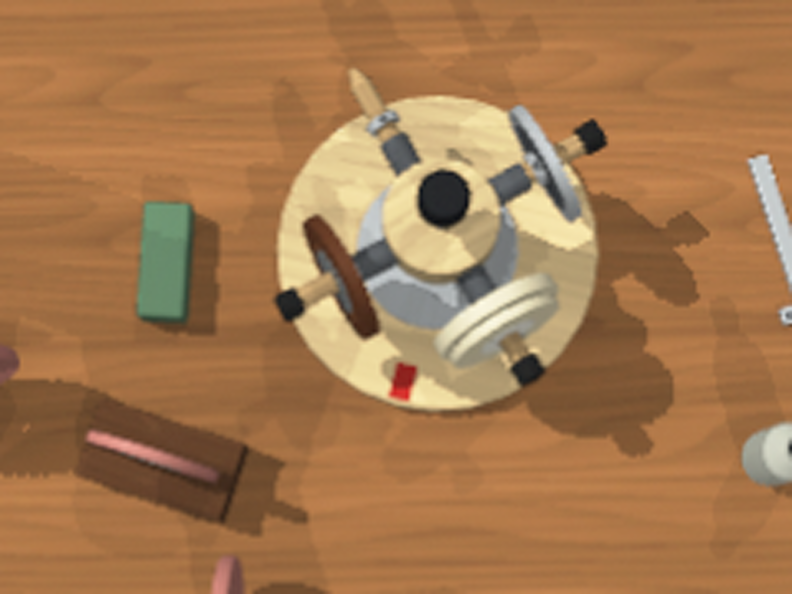

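Close crops: the pink wheel in the dark block is at crop (435,200), with the empty peg at scene crop (205,325) and top crop (365,100). The steel collar sits partway along the peg.

```bash
python3 - <<'E'
from h import *
from scipy.optimize import least_squares
s=cam('scene');t=cam('top')
T=lambda x,y:[150+x/3.3-.35,60+y/3.3-.35]
S=lambda x,y:[170+x/3-.33,140+y/3-.33]
print('knob',tri(s,S(175,205),t,T(443,198)))
print('pegend',tri(s,S(222,362),t,T(353,70)))
print('board edges',onz(t,[T(277,252),T(598,252),T(440,95),T(432,410)],18))
print('board edges scene',onz(s,[S(51,330),S(322,330)],18), onz(s,[S(178,430)],18))
print('block top corners',onz(t,[T(247,445),T(225,522),T(78,475),T(95,397)],40))
print('rim ends',onz(t,[T(88,435),T(222,478)],100))
print('mark',onz(t,[T(403,382)],18))
# wheel: fit centre & yaw in scene from mask
pts={'wheelcentre scene':S(433,204)}
print('bore scene at z=72',onz(s,[S(433,204)],72))
f=s[0].astype(int);m=(f[...,0]-f[...,1]>45)&(f[...,2]>90)&(f[...,0]>150);
k=np.zeros(m.shape,bool);k[185:225,295:335]=1;ys,xs=np.nonzero(m&k);print(xs.min(),xs.max(),ys.min(),ys.max(),len(xs))
f=t[0].astype(int);m=(f[...,0]-f[...,1]>45)&(f[...,2]>90)&(f[...,0]>150)
k=np.zeros(m.shape,bool);k[180:212,170:222]=1;ys2,xs2=np.nonzero(m&k);print(xs2.min(),xs2.max(),ys2.min(),ys2.max(),len(xs2))
top=np.c_[xs2,ys2]
# centreline ray fit: project model silhouettes
def mask(c,p):
    x,y,a=p;n=np.array([np.cos(a),np.sin(a),0]);e=np.array([-np.sin(a),np.cos(a),0]);th=np.linspace(0,2*np.pi,80)
    P=np.array([x,y,72.])+60*(np.cos(th)[:,None]*e+np.sin(th)[:,None]*[0,0,1])
    P=P[P[:,2]>40]; P=np.vstack([P+5*n,P-5*n]);h=cv2.convexHull(proj(c,P).astype(np.float32))
    im=np.zeros((384*4,512*4),np.uint8);cv2.fillConvexPoly(im,np.round(h*4+1.5).astype(np.int32),255)
    return cv2.resize(im,(512,384),interpolation=cv2.INTER_AREA)/255.
M=[]
for c,X,Y in((s,xs,ys),(t,xs2,ys2)):
    q=np.zeros((384,512),np.uint8);q[Y,X]=1;q=cv2.morphologyEx(q,cv2.MORPH_CLOSE,np.ones((9,9)) if c is s else np.ones((3,3)));M.append(q)
def cost(p): return sum(np.abs(mask(c,p)-q).sum() for c,q in zip((s,t),M))
from scipy.optimize import minimize
best=min((minimize(cost,[440,285,a],method='Nelder-Mead',options=dict(initial_simplex=[[440,285,a],[450,285,a],[440,295,a],[440,285,a+.15]])) for a in(.1,-.1,-.3,.3,-.5)),key=lambda z:z.fun)
print('wheel',best.x,best.fun,[q.sum() for q in M],[np.abs(mask(c,best.x)-q).sum() for c,q in zip((s,t),M)])
E
```

```text
knob (array([632.07,  40.16, 200.42]), np.float64(0.5221973769061975))
pegend (array([767.07, 112.32, 127.81]), np.float64(0.17779730832185647))
board edges [[ 632.79  189.27   18.  ]
 [ 625.94 -110.24   18.  ]
 [ 780.47   33.24   18.  ]
 [ 481.05   47.92   18.  ]]
board edges scene [[ 659.35 -104.52   18.  ]
 [ 613.05  191.05   18.  ]] [[771.08  63.66  18.  ]]
block top corners [[450.25 216.88  40.  ]
 [380.87 237.58  40.  ]
 [426.06 371.37  40.  ]
 [497.15 355.73  40.  ]]
rim ends [[456.53 348.86 100.  ]
 [416.83 232.4  100.  ]]
mark [[507.65  74.1   18.  ]]
bore scene at z=72 [[448.71 298.23  72.  ]]
296 331 185 218 453
177 206 191 201 106
wheel [439.97 298.55  -0.35] 157.8 [np.uint64(671), np.uint64(106)] [np.float64(90.46274509803922), np.float64(67.33725490196079)]
```

{"method": "send_rows", "body": {
  "rows": [
    [-41.6,-25.9,-2,0],
    [-41.6,-25.9,-2,0],
    [-41.6,-25.9,-2,0],
    [-41.6,-25.9,-2,0],
    [-41.6,-25.9,-2,0],
    [-41.6,-25.9,-2,0],
    [-41.6,-25.9,-2,0],
    [-41.6,-25.9,-2,0],
    [-41.6,-25.9,-2,0],
    [-41.6,-25.9,-2,0],
    [-41.6,-25.9,-2,0],
    [-41.6,-25.9,-2,0],
    [-41.6,-25.9,-2,0],
    [-41.6,-25.9,-2,0],
    [0,0,0,0]
  ],
  "claw": 1
}}

```text
time: 3.68
eef_pos: [629.2, 33.0, 279.7]
tool_rot: [0.166, 0.986, -0.001, -0.001]
wrist_force: [-0.2, 1.2, -0.1]
gripper_width: 0.999
```

{"method": "send_rows", "body": {
  "rows": [
    [0,0,0,10.5],
    [0,0,0,10.5],
    [0,0,0,10.5],
    [0,0,0,10.5],
    [0,0,0,10.5],
    [0,0,0,10.5],
    [0,0,0,10.5],
    [0,0,0,10.5],
    [0,0,0,10.5],
    [0,0,0,10.5],
    [0,0,0,10.5],
    [0,0,0,10.5],
    [0,0,0,10.5],
    [0,0,0,10.5],
    [0,0,0,10.5],
    [0,0,0,10.5],
    [0,0,0,0],
    [0,0,0,0]
  ]
}}

```text
time: 5.92
eef_pos: [627.7, 36.5, 281.5]
tool_rot: [0.998, -0.058, 0.0, -0.0]
wrist_force: [0.3, -0.6, -0.8]
gripper_width: 0.999
```

```bash
python3 - <<'E'
from h import *
s=cam('scene');t=cam('top')
save(s[0],'s2.png',(215,180,275,270),8);save(t[0],'t2.png',(235,65,325,145),7)
E
```

{"method": "send_rows", "body": {
  "rows": [
    [3.4,-3.9,20,0],
    [0,0,20,0],
    [0,0,20,0],
    [0,0,12,0],
    [0,0,0,0],
    [0,0,0,0]
  ]
}}

```text
time: 6.78
eef_pos: [632.0, 39.5, 210.0]
tool_rot: [0.998, -0.06, 0.001, -0.0]
wrist_force: [0.1, 0.0, 0.3]
gripper_width: 1.002
```

View pics/s2.png

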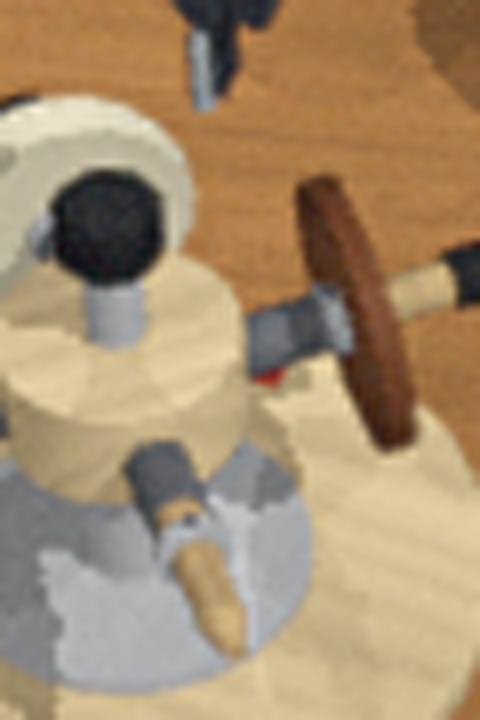

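View pics/t2.png

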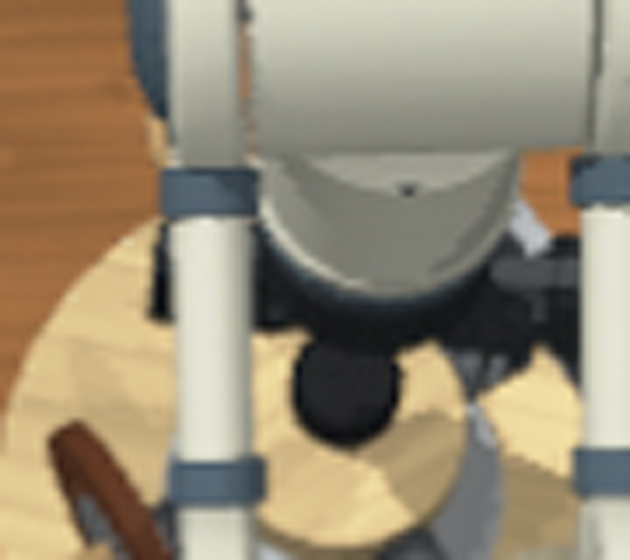

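{"method": "send_rows", "body": {
  "rows": [
    [0,0,0,0],
    [0,0,0,0],
    [0,0,0,0],
    [0,0,0,0],
    [0,0,0,0],
    [0,0,0,0]
  ],
  "claw": 0
}}

```text
time: 7.52
eef_pos: [632.0, 39.9, 210.3]
tool_rot: [0.998, -0.06, 0.001, -0.0]
wrist_force: [0.1, 3.2, 5.5]
gripper_width: 0.496
```

```bash
python3 - <<'E'
from h import *
s=cam('scene')
print(r.get_obs())
for cx,cy in((631,40),(632,40)):
  for th in (27,28,29):
    for lean in(-.09,-.05,0,.05,.09):
        a=.1+lean;u=np.array([np.cos(np.radians(th)),np.sin(np.radians(th)),0])
        b=np.array([cx,cy,125])+88*u
        d=np.cos(a)*u+np.sin(a)*np.array([0,0,1]);nz=-np.sin(a)*u+np.cos(a)*np.array([0,0,1]);l=np.cross(nz,d)
        ph=np.linspace(0,6.28,40)
        E=b+67*d+4*(np.cos(ph)[:,None]*l+np.sin(ph)[:,None]*nz)
        p=proj(s,E);c=(proj(s,b+67*d)[0])
        print(cx,th,lean,((c+.44-[215,180])*8).round(0),'maxrow',((p[:,1].max()+.44-180)*8).round(0))
E
```

```text
{'time': 7.575, 'q': array([0.01, 0.18, 1.22, 0.  , 1.75, 1.7 ]), 'qvel': array([0., 0., 0., 0., 0., 0.]), 'joint_torque': array([ -1.82, -46.2 , -38.89,  -1.17,  -0.05,  -0.03]), 'eef_pos': array([632.01,  39.97, 210.32]), 'tool_rot': array([ 1.  , -0.06,  0.  , -0.  ]), 'wrist_force': array([0.46, 1.85, 6.07]), 'moment': array([ 0.68, -0.04, -0.07]), 'gripper_width': 0.4960623272374387}
631 27 -0.09 [226. 654.] maxrow 662.0
631 27 -0.05 [226. 649.] maxrow 657.0
631 27 0 [226. 642.] maxrow 651.0
631 27 0.05 [225. 635.] maxrow 644.0
631 27 0.09 [224. 629.] maxrow 638.0
631 28 -0.09 [234. 652.] maxrow 660.0
631 28 -0.05 [233. 647.] maxrow 655.0
631 28 0 [233. 640.] maxrow 649.0
631 28 0.05 [232. 633.] maxrow 642.0
631 28 0.09 [231. 628.] maxrow 637.0
631 29 -0.09 [241. 650.] maxrow 658.0
631 29 -0.05 [240. 645.] maxrow 653.0
631 29 0 [240. 638.] maxrow 647.0
631 29 0.05 [239. 631.] maxrow 640.0
631 29 0.09 [239. 626.] maxrow 635.0
632 27 -0.09 [226. 656.] maxrow 664.0
632 27 -0.05 [225. 651.] maxrow 659.0
632 27 0 [225. 644.] maxrow 653.0
632 27 0.05 [224. 637.] maxrow 646.0
632 27 0.09 [224. 631.] maxrow 641.0
632 28 -0.09 [233. 654.] maxrow 662.0
632 28 -0.05 [233. 649.] maxrow 657.0
632 28 0 [232. 642.] maxrow 651.0
632 28 0.05 [232. 635.] maxrow 644.0
632 28 0.09 [231. 630.] maxrow 639.0
632 29 -0.09 [240. 652.] maxrow 660.0
632 29 -0.05 [240. 647.] maxrow 655.0
632 29 0 [239. 640.] maxrow 649.0
632 29 0.05 [239. 633.] maxrow 642.0
632 29 0.09 [238. 628.] maxrow 637.0
```

Knob gripped (width 0.496, about 42 mm). The peg appears to lean down by about 0.05 rad. Next I turn the carousel.

{"method": "send_rows", "body": {
  "rows": [
    [0,0,0,-5],
    [0,0,0,-10],
    [0,0,0,-10],
    [0,0,0,-10],
    [0,0,0,-10],
    [0,0,0,-10],
    [0,0,0,-10],
    [0,0,0,-10],
    [0,0,0,-10],
    [0,0,0,-10],
    [0,0,0,-10],
    [0,0,0,-10],
    [0,0,0,-10],
    [0,0,0,-8],
    [0,0,0,-3.5],
    [0,0,0,0],
    [0,0,0,0]
  ]
}}

```text
time: 9.7
eef_pos: [630.2, 40.9, 210.3]
tool_rot: [0.425, 0.905, 0.0, -0.002]
wrist_force: [-9.5, 6.5, 7.9]
gripper_width: 0.496
```

```bash
python3 - <<'E'
from h import *
t=cam('top');save(t[0],'t3.png',(220,70,340,200),4.5)
print(r.get_obs()['tool_rot'])
E
```

```text
[ 0.42  0.91  0.   -0.  ]
```

View pics/t3.png

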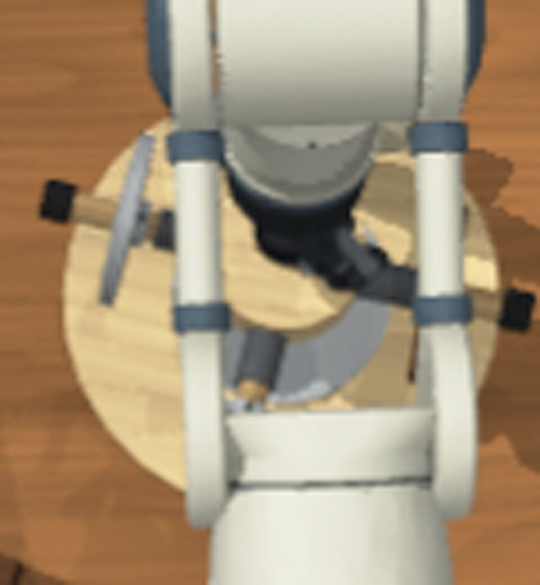

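The empty peg now points to the robot, near the mark. I'll open the gripper, rise and check.

{"method": "send_rows", "body": {
  "rows": [
    [0,0,0,0],
    [0,0,0,0],
    [0,0,0,0],
    [0,0,0,0],
    [0,0,0,0],
    [0,0,-25,0],
    [0,0,-30,0],
    [0,0,-30,0],
    [0,0,0,0]
  ],
  "claw": 1
}}

```text
time: 10.88
eef_pos: [632.5, 39.4, 297.9]
tool_rot: [0.426, 0.905, 0.001, 0.003]
wrist_force: [0.5, -0.3, -0.2]
gripper_width: 1.001
```

{"method": "send_rows", "body": {
  "rows": [
    [40.1,2.2,0,0],
    [40.1,2.2,0,0],
    [40.1,2.2,5,0],
    [40.1,2.2,10,0],
    [40.1,2.2,15,0],
    [40.1,2.2,15,0],
    [40.1,2.2,15,0],
    [40.1,2.2,0,0],
    [0,0,0,9.7],
    [0,0,0,9.7],
    [0,0,0,9.7],
    [0,0,0,9.7],
    [0,0,0,9.7],
    [0,0,0,9.7],
    [0,0,0,0],
    [0,0,0,0]
  ]
}}

```text
time: 12.88
eef_pos: [440.6, 297.7, 233.5]
tool_rot: [0.811, 0.585, -0.001, -0.0]
wrist_force: [0.8, 0.3, 0.8]
gripper_width: 0.998
```

```bash
python3 - <<'E'
from h import *
t=cam('top');save(t[0],'t4.png',(160,70,340,220),4.4)
s=cam('scene');save(s[0],'s4.png',(170,140,360,280),4.2)
E
```

```text
(no output)
```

View pics/t4.png

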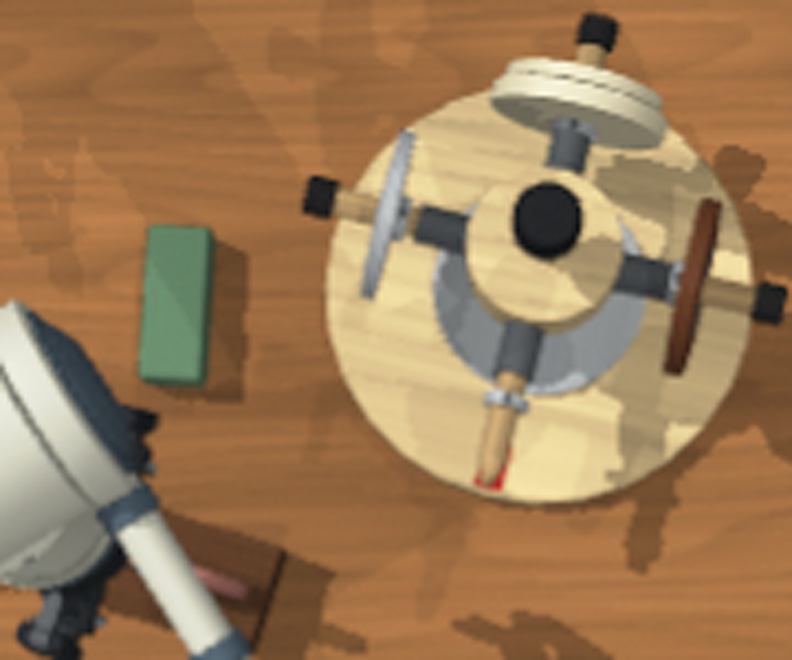

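View pics/s4.png

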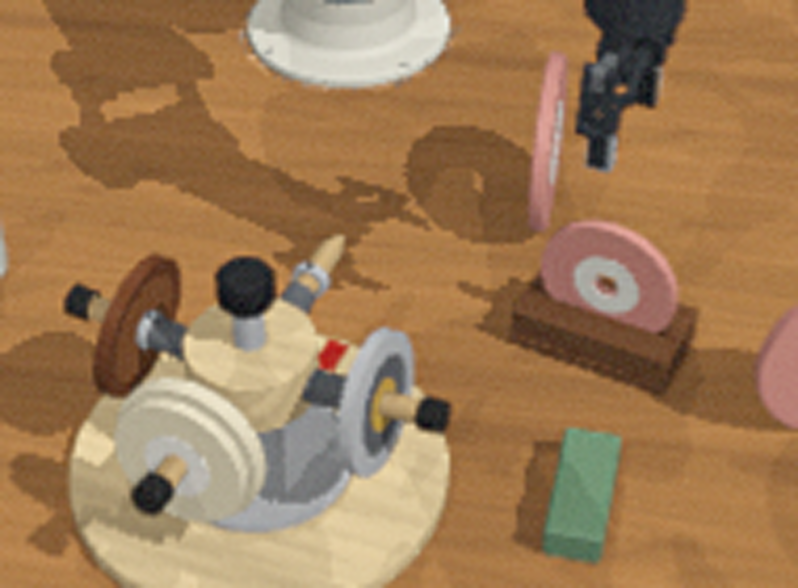

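Top view: the empty peg overlies the red mark (end at crop 487,478). In the scene view the peg end is at crop (341,238), the collar at (313,275) and the wheel bore at (606,285).

```bash
python3 - <<'E'
from h import *
s=cam('scene');t=cam('top')
T=lambda x,y:[160+x/4.4-.39,70+y/4.4-.39]
S=lambda x,y:[170+x/4.2-.38,140+y/4.2-.38]
print('end',tri(s,S(340,239),t,T(487,480)))
print('collar',tri(s,S(314,275),t,T(506,400)))
print('knob',tri(s,S(245,285),t,T(548,219)))
from scipy.optimize import least_squares
# whitecap/opp axis
for lean in(-.09,-.05,0,.05):
  for th in(164,166,168):
    a=.1+lean;u=np.array([np.cos(np.radians(th)),np.sin(np.radians(th)),0])
    b=np.array([631.5,40,125])+88*u
    d=np.cos(a)*u+np.sin(a)*np.array([0,0,1])
    e=b+67*d;c=b+20*d
    f=lambda c,P,o,k:((proj(c,P)[0]+.4-o)*k).round(0)
    print(lean,th,e.round(1),'S end',f(s,e,[170,140],4.2),'col',f(s,c,[170,140],4.2),'T end',f(t,e,[160,70],4.4),'col',f(t,c,[160,70],4.4))
E
```

```text
end (array([484.13,  80.4 , 125.21]), np.float64(1.93491045429009))
collar (array([534.44,  67.99, 129.19]), np.float64(2.9817252168084525))
knob (array([632.13,  39.83, 202.6 ]), np.float64(0.9575903838798275))
-0.09 164 [482.5  82.7 125.7] S end [342. 238.] col [315. 273.] T end [481. 483.] col [500. 412.]
-0.09 166 [481.1  77.5 125.7] S end [336. 236.] col [311. 272.] T end [490. 485.] col [506. 414.]
-0.09 168 [479.9  72.2 125.7] S end [329. 234.] col [307. 271.] T end [498. 487.] col [512. 415.]
-0.05 164 [482.6  82.7 128.3] S end [341. 235.] col [315. 273.] T end [481. 482.] col [500. 412.]
-0.05 166 [481.2  77.5 128.3] S end [335. 233.] col [311. 271.] T end [490. 484.] col [506. 413.]
-0.05 168 [480.   72.2 128.3] S end [329. 232.] col [307. 270.] T end [498. 486.] col [512. 415.]
0 164 [482.8  82.6 131.7] S end [341. 232.] col [315. 272.] T end [481. 481.] col [500. 412.]
0 166 [481.4  77.4 131.7] S end [335. 230.] col [311. 270.] T end [490. 483.] col [506. 413.]
0 168 [480.2  72.2 131.7] S end [329. 229.] col [307. 269.] T end [498. 485.] col [512. 414.]
0.05 164 [483.2  82.5 135. ] S end [341. 229.] col [315. 271.] T end [482. 480.] col [500. 411.]
0.05 166 [481.8  77.3 135. ] S end [335. 228.] col [311. 270.] T end [490. 482.] col [506. 413.]
0.05 168 [480.6  72.1 135. ] S end [329. 226.] col [307. 268.] T end [498. 484.] col [512. 414.]
```

{"method": "send_rows", "body": {
  "rows": [
    [0.7,-0.7,25,0],
    [0,0,25,0],
    [0,0,25,0],
    [0,0,20,0],
    [0,0,10,0],
    [0,0,5.5,0],
    [0,0,0,0],
    [0,0,0,0]
  ]
}}

```text
time: 14.08
eef_pos: [440.7, 299.0, 124.7]
tool_rot: [0.812, 0.584, 0.001, 0.0]
wrist_force: [0.3, 1.2, 0.4]
gripper_width: 1.002
```

{"method": "send_rows", "body": {
  "rows": [
    [0,0,0,0],
    [0,0,0,0],
    [0,0,0,0],
    [0,0,0,0],
    [0,0,0,0],
    [0,0,0,0],
    [0,0,0,0],
    [0,0,0,0]
  ],
  "claw": 0
}}

```text
time: 15.08
eef_pos: [440.4, 298.8, 123.9]
tool_rot: [0.812, 0.584, 0.0, -0.0]
wrist_force: [0.1, 0.0, 1.8]
gripper_width: 0.106
```

{"method": "send_rows", "body": {
  "rows": [
    [0,0,-5,0],
    [0,0,-15,0],
    [0,0,-20,0],
    [0,0,-20,0],
    [0,0,-20,0],
    [0,0,0,0],
    [0,0,0,0]
  ]
}}

```text
time: 15.95
eef_pos: [440.2, 298.7, 203.3]
tool_rot: [0.812, 0.584, -0.0, -0.0]
wrist_force: [-0.1, -0.7, -3.6]
gripper_width: 0.107
```

```bash
python3 - <<'E'
from h import *
s=cam('scene');save(s[0],'s5.png',(270,120,370,220),6)
print(r.get_obs())
E
```

```text
{'time': 16.0, 'q': array([ 0.53, -0.1 ,  1.51, -0.  ,  1.73,  0.86]), 'qvel': array([-0.  ,  0.  ,  0.01, -0.  ,  0.  , -0.  ]), 'joint_torque': array([  0.01, -39.83, -44.2 ,  -0.  ,  -0.  ,  -0.  ]), 'eef_pos': array([440.05, 298.57, 202.71]), 'tool_rot': array([ 0.81,  0.58, -0.  , -0.  ]), 'wrist_force': array([-0.39, -0.02, -3.59]), 'moment': array([ 0.02,  0.01, -0.01]), 'gripper_width': 0.10312697472357372}
```

View pics/s5.png

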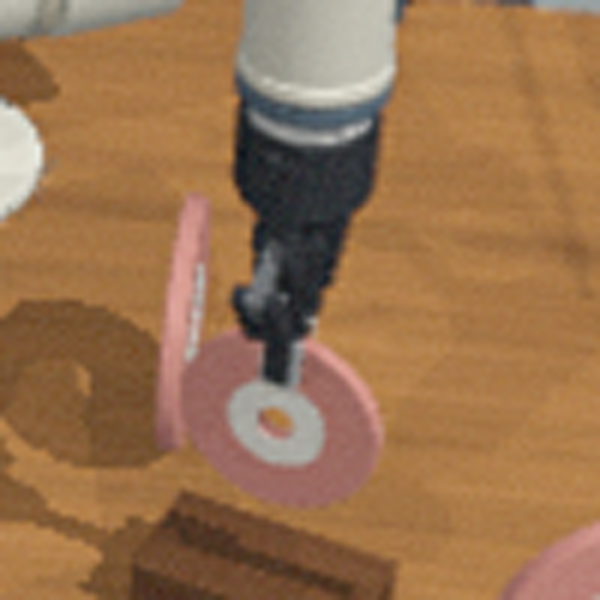

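```bash
cat >> h.py <<'E'
def toolax(q):
    a=2*np.arctan2(q[1],q[0]);return a,np.array([np.cos(a),np.sin(a),0]),np.array([np.sin(a),-np.cos(a),0])
def onplane(c,uv,P,n):
    f,K,D,R,t=c
    p=cv2.undistortPoints(np.array(uv,float).reshape(-1,1,2),K,D)[:,0]
    C=-R.T@t; d=np.c_[p,np.ones(len(p))]@R
    return C+d*(((P-C)@n)/(d@n))[:,None]
E
python3 - <<'E'
from h import *
s=cam('scene');o=r.get_obs();a,tx,ty=toolax(o['tool_rot']);P=o['eef_pos']
print(np.degrees(a),P)
S=lambda x,y:[270+x/6-.42,120+y/6-.42]
f=s[0].astype(int)
X=onplane(s,[S(276,422),S(277,422),S(282,420)],P+5*ty,ty)
for x in X: print(x,(x-P)@tx,(x-P)[2])
# silhouette of pink+white in crop below fingers
# bottom rim near-face extreme points by projection of predicted circle
th=np.linspace(0,2*np.pi,200)
im=cv2.resize(s[0][120:220,270:370],None,fx=6,fy=6,interpolation=cv2.INTER_CUBIC).copy()
for dx,col in((0,(0,255,0)),(2,(0,0,255))):
  for rr in(60,11):
    C=P+5*ty+dx*tx+np.array([0,0,-52]);c=C+rr*(np.cos(th)[:,None]*tx+np.sin(th)[:,None]*[0,0,1])
    p=proj(s,c);cv2.polylines(im,[np.round((p+.42-[270,120])*6).astype(np.int32)],True,col,1)
cv2.imwrite('pics/s6.png',im[:,:,::-1])
E
```

```text
71.40755611076618 [439.98 298.55 202.49]
[444.96 297.68 149.36] 0.7560267874365164 -53.13165705620139
[445.14 298.23 149.58] 1.3411405253665563 -52.9074524907939
[446.04 300.89 152.12] 4.146470780304137 -50.37133742560542
```

View pics/s6.png

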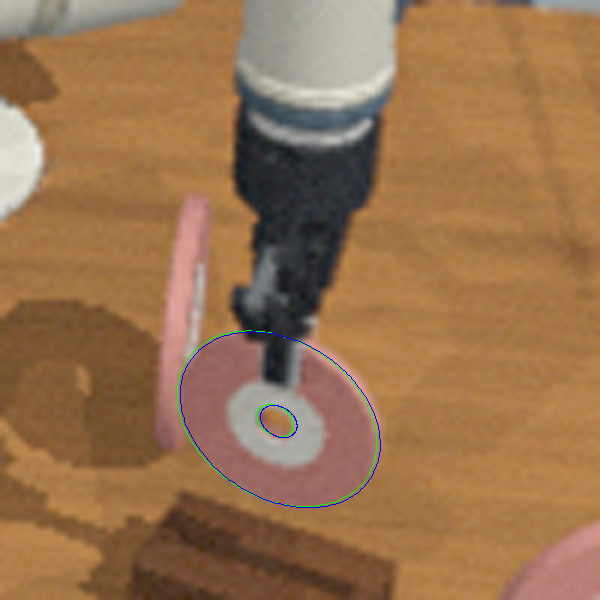

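Wheel held: the projected circles match it with the centre 52 mm below the TCP. Next I move to in front of the peg.

{"method": "send_rows", "body": {
  "rows": [
    [0,0,0,-3.5],
    [-20,6.7,0,0],
    [-25,8.4,2,0],
    [-25,8.4,3,0],
    [-25,8.4,3,0],
    [-25,8.4,3,0],
    [-25,8.4,3,0],
    [-25,8.4,3,0],
    [-20,6.7,2,0],
    [-10.5,3.5,2,0],
    [0,0,2,0],
    [0,0,0,0],
    [0,0,0,0],
    [0,0,0,0]
  ]
}}

```text
time: 17.8
eef_pos: [453.1, 88.1, 180.9]
tool_rot: [0.794, 0.608, 0.0, -0.0]
wrist_force: [-0.2, 0.4, -2.7]
gripper_width: 0.107
```

```bash
python3 - <<'E'
from h import *
s=cam('scene');t=cam('top');o=r.get_obs();a,tx,ty=toolax(o['tool_rot']);P=o['eef_pos'];print(P,np.degrees(a),o['wrist_force'],o['moment'])
save(s[0],'s7.png',(200,140,320,240),6);save(t[0],'t7.png',(225,110,325,200),7)
E
```

```text
[453.14  87.98 180.86] 74.93978106114349 [-0.2   0.37 -3.37] [-0.05  0.03  0.02]
```

View pics/s7.png

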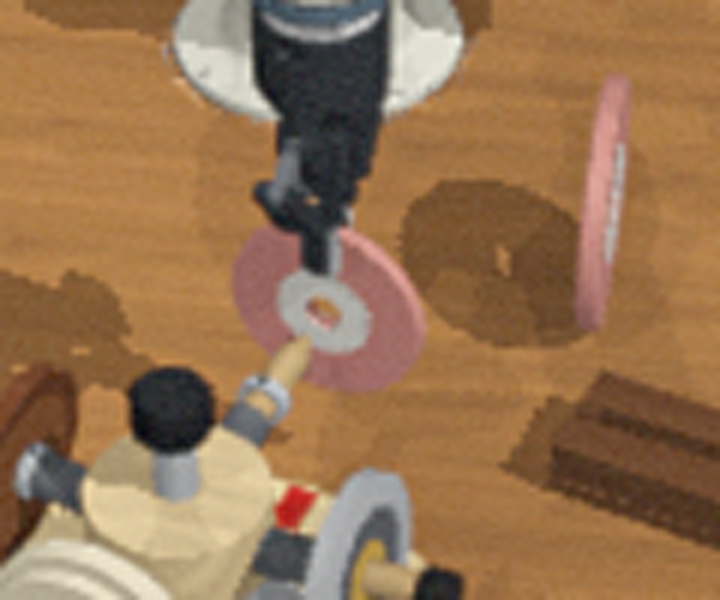

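View pics/t7.png

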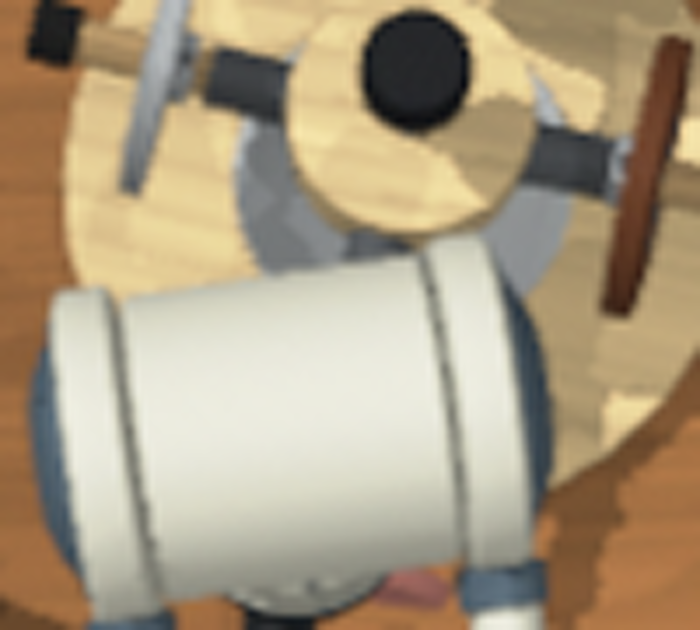

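{"method": "send_rows", "body": {
  "rows": [
    [-0.5,4,2.2,0],
    [0,6,0,0],
    [0,6,0,0],
    [0,4,0,0],
    [0,0,0,0],
    [0,0,0,0]
  ]
}}

```text
time: 18.65
eef_pos: [472.3, 81.9, 178.6]
tool_rot: [0.794, 0.608, -0.0, -0.0]
wrist_force: [-0.4, -0.0, -2.7]
gripper_width: 0.109
```

```bash
python3 - <<'E'
from h import *
s=cam('scene');save(s[0],'s8.png',(220,160,290,230),8);print(r.get_obs()['eef_pos'],r.get_obs()['wrist_force'])
E
```

```text
[472.23  81.96 178.61] [-0.38 -0.87 -2.45]
```

View pics/s8.png

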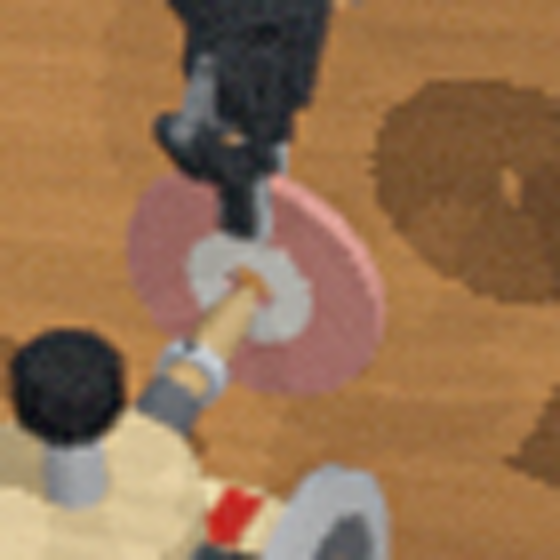

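Scene crop: the peg tip at (250,285) sits at the bore centre. I'll ease it in.

{"method": "send_rows", "body": {
  "rows": [
    [0,2,0,0],
    [0,2,0,0],
    [0,1.5,0,0],
    [0,1.5,0,0],
    [0,1,0,0],
    [0,1,0,0],
    [0,1,0,0],
    [0,0,0,0]
  ]
}}

```text
time: 19.7
eef_pos: [482.0, 79.3, 178.6]
tool_rot: [0.794, 0.608, -0.0, -0.0]
wrist_force: [-0.9, 0.6, -2.9]
gripper_width: 0.103
```

{"method": "send_rows", "body": {
  "rows": [
    [0,1,0,0],
    [0,1,0,0],
    [0,1,0,0],
    [0,0,0,0]
  ]
}}

```text
time: 20.2
eef_pos: [484.9, 78.5, 178.6]
tool_rot: [0.794, 0.608, -0.0, 0.0]
wrist_force: [-0.2, 0.2, -2.1]
gripper_width: 0.109
```

{"method": "send_rows", "body": {
  "rows": [
    [0,1,0,0],
    [0,1,0,0],
    [0,0,0,0]
  ]
}}

```text
time: 20.58
eef_pos: [486.8, 78.0, 178.6]
tool_rot: [0.794, 0.608, -0.0, -0.0]
wrist_force: [-0.8, -0.6, -2.4]
gripper_width: 0.103
```

{"method": "send_rows", "body": {
  "rows": [
    [0,1,0,0],
    [0,1,0,0],
    [0,0.5,0,0],
    [0,0,0,0]
  ]
}}

```text
time: 21.08
eef_pos: [489.2, 77.4, 178.6]
tool_rot: [0.794, 0.608, -0.0, 0.0]
wrist_force: [-0.2, -0.1, -2.5]
gripper_width: 0.104
```

{"method": "send_rows", "body": {
  "rows": [
    [0,1,0,0],
    [0,1,0,0],
    [0,0.5,0,0],
    [0,0,0,0]
  ]
}}

```text
time: 21.58
eef_pos: [491.6, 76.7, 178.6]
tool_rot: [0.794, 0.608, -0.0, 0.0]
wrist_force: [0.4, -0.1, -2.9]
gripper_width: 0.105
```

{"method": "send_rows", "body": {
  "rows": [
    [0,1,0,0],
    [0,1,0,0],
    [0,0.5,0,0],
    [0,0,0,0]
  ]
}}

```text
time: 22.08
eef_pos: [494.1, 76.1, 178.6]
tool_rot: [0.794, 0.608, -0.0, -0.0]
wrist_force: [-0.1, -0.1, -1.6]
gripper_width: 0.104
```

{"method": "send_rows", "body": {
  "rows": [
    [0,1,0,0],
    [0,1,0,0],
    [0,0.5,0,0],
    [0,0,0,0]
  ]
}}

```text
time: 22.58
eef_pos: [496.5, 75.4, 178.6]
tool_rot: [0.794, 0.608, -0.0, -0.0]
wrist_force: [0.4, 0.2, -2.6]
gripper_width: 0.109
```

Threaded without force. Now I'll feel the vertical play.

{"method": "send_rows", "body": {
  "rows": [
    [0,0,0.4,0],
    [0,0,0.4,0],
    [0,0,0,0]
  ]
}}

```text
time: 22.95
eef_pos: [496.5, 75.6, 177.9]
tool_rot: [0.794, 0.608, 0.0, 0.0]
wrist_force: [-0.1, 0.1, -2.2]
gripper_width: 0.106
```

{"method": "send_rows", "body": {
  "rows": [
    [0,0,0.4,0],
    [0,0,0.4,0],
    [0,0,0,0]
  ]
}}

```text
time: 23.32
eef_pos: [496.6, 75.6, 177.7]
tool_rot: [0.794, 0.608, 0.001, 0.0]
wrist_force: [-1.0, 1.2, 2.0]
gripper_width: 0.105
```

{"method": "send_rows", "body": {
  "rows": [
    [0,0,-1,0],
    [0,0,-0.9,0],
    [0,1.5,0.05,0],
    [0,1.5,0.05,0],
    [0,1,0.05,0],
    [0,0,0,0]
  ]
}}

```text
time: 24.08
eef_pos: [500.4, 74.2, 178.6]
tool_rot: [0.794, 0.608, -0.0, 0.0]
wrist_force: [1.1, 0.8, -2.2]
gripper_width: 0.106
```

{"method": "send_rows", "body": {
  "rows": [
    [0,1.5,0.06,0],
    [0,1.5,0.06,0],
    [0,1,0.05,0],
    [0,0,0,0]
  ]
}}

```text
time: 24.58
eef_pos: [504.2, 73.3, 178.5]
tool_rot: [0.794, 0.608, -0.0, 0.0]
wrist_force: [0.3, 0.1, -3.7]
gripper_width: 0.104
```

{"method": "send_rows", "body": {
  "rows": [
    [0,1,0.05,0],
    [0,1,0.05,0],
    [0,1,0.05,0],
    [0,0,0,0]
  ]
}}

```text
time: 25.08
eef_pos: [507.1, 72.5, 178.3]
tool_rot: [0.794, 0.608, -0.0, -0.0]
wrist_force: [-0.1, -0.3, -3.2]
gripper_width: 0.105
```

{"method": "send_rows", "body": {
  "rows": [
    [0,1,0.05,0],
    [0,1,0.05,0],
    [0,1,0.05,0],
    [0,0,0,0]
  ]
}}

```text
time: 25.58
eef_pos: [510.0, 71.7, 178.2]
tool_rot: [0.794, 0.608, -0.0, 0.0]
wrist_force: [-0.4, -0.1, -1.6]
gripper_width: 0.105
```

{"method": "send_rows", "body": {
  "rows": [
    [0,0.7,0.03,0],
    [0,0.7,0.03,0],
    [0,0.7,0.03,0],
    [0,0,0,0]
  ]
}}

```text
time: 26.08
eef_pos: [512.0, 71.2, 178.2]
tool_rot: [0.794, 0.608, 0.0, 0.0]
wrist_force: [0.3, 0.0, -1.8]
gripper_width: 0.108
```

{"method": "send_rows", "body": {
  "rows": [
    [0,0.7,0.03,0],
    [0,0.7,0.03,0],
    [0,0.6,0.03,0],
    [0,0,0,0]
  ]
}}

```text
time: 26.58
eef_pos: [514.0, 70.7, 178.0]
tool_rot: [0.794, 0.608, -0.0, 0.0]
wrist_force: [-0.5, 0.7, -2.2]
gripper_width: 0.102
```

{"method": "send_rows", "body": {
  "rows": [
    [0,0.7,0.03,0],
    [0,0.7,0.03,0],
    [0,0.6,0.03,0],
    [0,0,0,0]
  ]
}}

```text
time: 27.08
eef_pos: [515.9, 70.2, 178.0]
tool_rot: [0.794, 0.608, 0.0, 0.0]
wrist_force: [0.5, 0.1, -2.0]
gripper_width: 0.106
```

```bash
python3 - <<'E'
from h import *
s=cam('scene');save(s[0],'s9.png',(220,160,290,230),8)
E
```

```text
(no output)
```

View pics/s9.png

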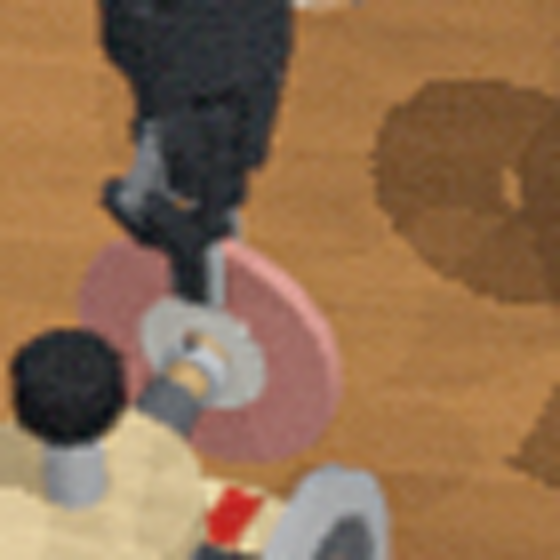

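The collar, at crop (207,362), is now very close to the wheel's inner face. I continue in fine steps.

{"method": "send_rows", "body": {
  "rows": [
    [0,0.6,0.03,0],
    [0,0.6,0.03,0],
    [0,0,0,0]
  ]
}}

```text
time: 27.5
eef_pos: [517.1, 69.9, 177.9]
tool_rot: [0.794, 0.608, 0.0, 0.0]
wrist_force: [1.3, 0.9, -1.5]
gripper_width: 0.104
```

{"method": "send_rows", "body": {
  "rows": [
    [0,0.6,0.03,0],
    [0,0.6,0.03,0],
    [0,0,0,0]
  ]
}}

```text
time: 27.88
eef_pos: [518.2, 69.6, 177.9]
tool_rot: [0.794, 0.608, 0.0, -0.0]
wrist_force: [0.5, 0.9, -2.0]
gripper_width: 0.105
```

{"method": "send_rows", "body": {
  "rows": [
    [0,0.6,0.03,0],
    [0,0.6,0.03,0],
    [0,0,0,0]
  ]
}}

```text
time: 28.25
eef_pos: [519.4, 69.3, 177.8]
tool_rot: [0.794, 0.608, 0.0, 0.0]
wrist_force: [-0.3, 0.3, -2.0]
gripper_width: 0.1
```

{"method": "send_rows", "body": {
  "rows": [
    [0,0.6,0.03,0],
    [0,0.6,0.03,0],
    [0,0,0,0]
  ]
}}

```text
time: 28.62
eef_pos: [520.6, 69.0, 177.7]
tool_rot: [0.794, 0.608, 0.0, 0.0]
wrist_force: [-1.4, 0.1, -3.1]
gripper_width: 0.106
```

{"method": "send_rows", "body": {
  "rows": [
    [0,0.5,0.02,0],
    [0,0.5,0.02,0],
    [0,0,0,0]
  ]
}}

```text
time: 29.0
eef_pos: [521.5, 68.7, 177.7]
tool_rot: [0.794, 0.608, 0.0, -0.0]
wrist_force: [0.5, 0.6, -2.6]
gripper_width: 0.106
```

{"method": "send_rows", "body": {
  "rows": [
    [0,0.5,0.02,0],
    [0,0.5,0.02,0],
    [0,0,0,0]
  ]
}}

```text
time: 29.38
eef_pos: [522.5, 68.4, 177.7]
tool_rot: [0.794, 0.608, 0.0, -0.0]
wrist_force: [0.3, 0.6, -2.4]
gripper_width: 0.108
```

{"method": "send_rows", "body": {
  "rows": [
    [0,0.5,0.02,0],
    [0,0.5,0.02,0],
    [0,0,0,0]
  ]
}}

```text
time: 29.75
eef_pos: [523.4, 68.2, 177.6]
tool_rot: [0.794, 0.608, 0.0, 0.0]
wrist_force: [-0.8, 0.5, -2.2]
gripper_width: 0.107
```

{"method": "send_rows", "body": {
  "rows": [
    [0,0.5,0.02,0],
    [0,0.5,0.02,0],
    [0,0,0,0]
  ]
}}

```text
time: 30.12
eef_pos: [524.4, 67.9, 177.6]
tool_rot: [0.794, 0.608, 0.0, 0.0]
wrist_force: [0.0, 0.9, -3.0]
gripper_width: 0.104
```

{"method": "send_rows", "body": {
  "rows": [
    [0,0.5,0.02,0],
    [0,0.5,0.02,0],
    [0,0,0,0]
  ]
}}

```text
time: 30.5
eef_pos: [525.1, 67.7, 177.6]
tool_rot: [0.794, 0.608, -0.0, -0.0]
wrist_force: [-1.5, 1.5, -0.6]
gripper_width: 0.104
```

```bash
python3 - <<'E'
from h import *
s=cam('scene');save(s[0],'s10.png',(220,170,280,230),10)
E
```

```text
(no output)
```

View pics/s10.png

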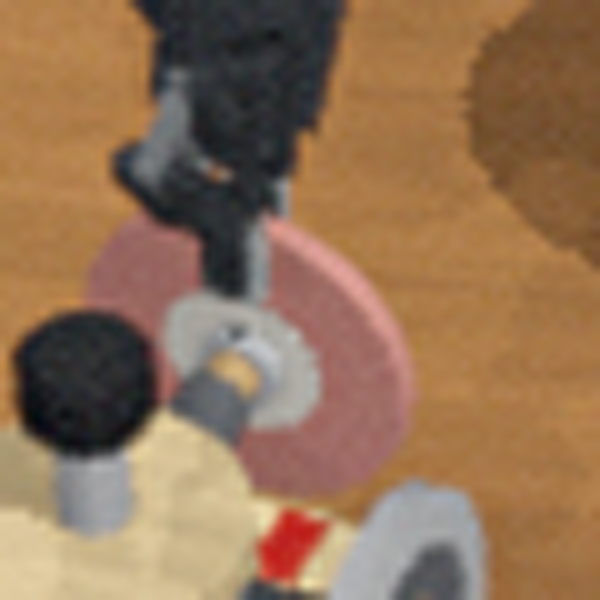

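{"method": "send_rows", "body": {
  "rows": [
    [0,0.5,0,0],
    [0,0,0,0]
  ]
}}

```text
time: 30.8
eef_pos: [525.3, 67.7, 177.6]
tool_rot: [0.794, 0.608, -0.0, -0.0]
wrist_force: [-5.6, 1.9, 0.3]
gripper_width: 0.105
```

{"method": "send_rows", "body": {
  "rows": [
    [0,0.5,0,0],
    [0,0,0,0]
  ]
}}

```text
time: 31.05
eef_pos: [525.5, 67.6, 177.5]
tool_rot: [0.794, 0.608, -0.001, -0.001]
wrist_force: [-6.6, 3.6, 1.7]
gripper_width: 0.108
```

Firm contact on the collar at about 7 N. I back off a touch, lower the wheel until the peg carries it, and release.

{"method": "send_rows", "body": {
  "rows": [
    [0,-0.7,0,0],
    [0,0,0.3,0],
    [0,0,0,0]
  ]
}}

```text
time: 31.42
eef_pos: [525.3, 67.7, 177.5]
tool_rot: [0.794, 0.608, -0.0, -0.0]
wrist_force: [-5.1, 2.1, 1.6]
gripper_width: 0.106
```

{"method": "send_rows", "body": {
  "rows": [
    [0,0,0.4,0],
    [0,0,0,0]
  ]
}}

```text
time: 31.68
eef_pos: [525.3, 67.7, 177.3]
tool_rot: [0.794, 0.608, -0.0, -0.0]
wrist_force: [-5.5, 2.2, 2.3]
gripper_width: 0.105
```

{"method": "send_rows", "body": {
  "rows": [
    [0,-0.6,0,0],
    [0,0,0,0],
    [0,0,0,0]
  ]
}}

```text
time: 32.05
eef_pos: [525.2, 67.8, 177.3]
tool_rot: [0.794, 0.608, 0.0, 0.0]
wrist_force: [-4.6, 1.7, 3.2]
gripper_width: 0.101
```

{"method": "send_rows", "body": {
  "rows": [
    [0,0,0,0],
    [0,0,0,0],
    [0,0,0,0],
    [0,0,0,0]
  ],
  "claw": 0.5
}}

```text
time: 32.55
eef_pos: [525.1, 67.6, 176.8]
tool_rot: [0.794, 0.608, 0.0, 0.0]
wrist_force: [-0.6, 0.2, -0.8]
gripper_width: 0.501
```

```bash
python3 - <<'E'
from h import *
s=cam('scene');save(s[0],'s11.png',(220,170,280,230),10)
E
```

```text
(no output)
```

View pics/s11.png

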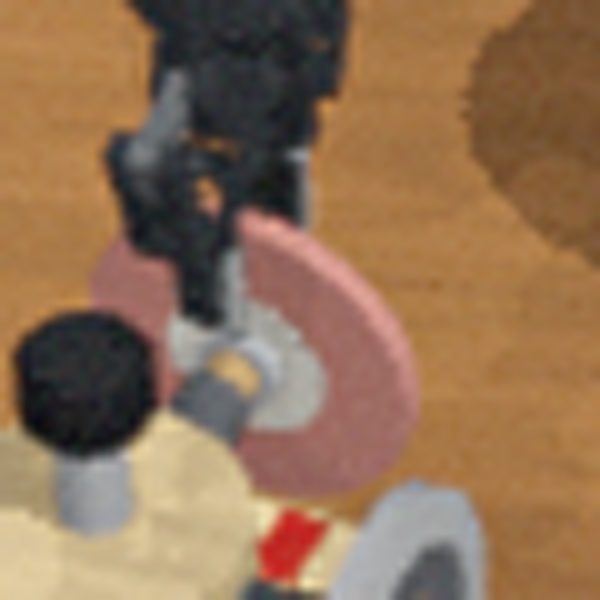

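{"method": "send_rows", "body": {
  "rows": [
    [0,0,-5,0],
    [0,0,-10,0],
    [0,0,-20,0],
    [0,0,-30,0],
    [0,0,-30,0],
    [0,-40,0,0],
    [0,-40,0,0],
    [0,-40,0,0],
    [-40,-40,0,0],
    [-40,0,0,0],
    [-40,0,0,0],
    [-40,0,0,0],
    [-40,0,0,0],
    [0,0,0,0],
    [0,0,0,0]
  ]
}}

```text
time: 34.48
eef_pos: [318.6, -83.4, 273.0]
tool_rot: [0.794, 0.608, 0.001, 0.001]
wrist_force: [0.4, -0.2, 0.1]
gripper_width: 0.497
```

```bash
python3 - <<'E'
from h import *
s=cam('scene');save(s[0],'s12.png',(180,160,300,260),6)
t=cam('top');save(t[0],'t12.png',(220,70,340,190),5)
E
```

```text
(no output)
```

View pics/s12.png

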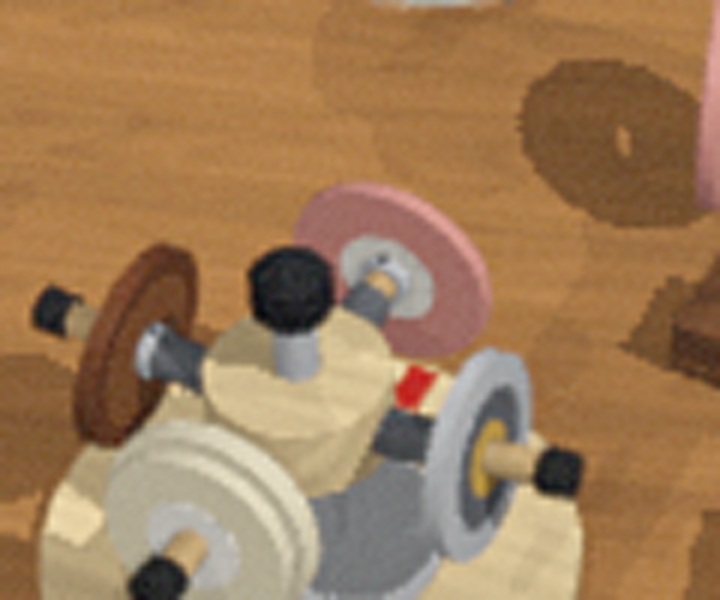

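View pics/t12.png

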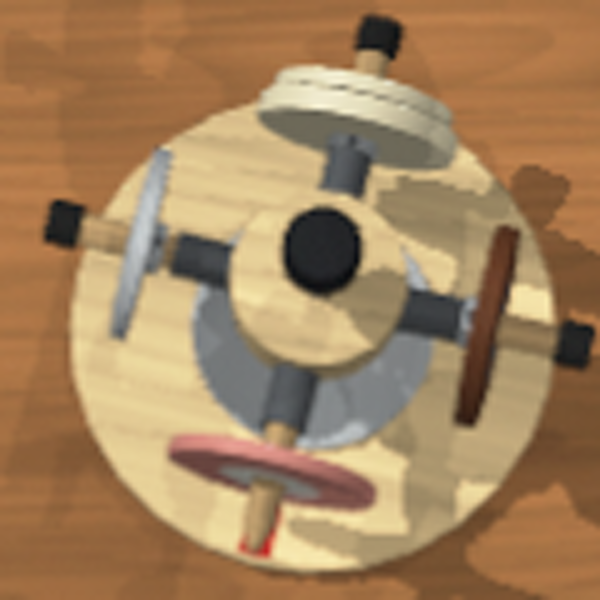

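Scene view: the wheel hangs on the peg with the collar right at its paper ring (395,275). Top view: the peg end at (258,545) is over the red mark. I'll check the collar position against the earlier picture.

```bash
python3 - <<'E'
from h import *
s=cam('scene');t=cam('top')
im=cv2.imread('pics/t4.png');ims=cv2.imread('pics/s4.png')
th=np.radians(164.9);u=np.array([np.cos(th),np.sin(th),0]);a=.04
b=np.array([631.5,40,125])+88*u;z=np.array([0,0,1.]);d=np.cos(a)*u+np.sin(a)*z;nz=-np.sin(a)*u+np.cos(a)*z;l=np.cross(nz,d)
ph=np.linspace(0,2*np.pi,60)
for x,col in((17,(0,255,0)),(9,(255,0,0))):
    c=b+x*d+15*(np.cos(ph)[:,None]*l+np.sin(ph)[:,None]*nz)
    cv2.polylines(im,[np.round((proj(t,c)+.39-[160,70])*4.4).astype(np.int32)],True,col,1)
    cv2.polylines(ims,[np.round((proj(s,c)+.38-[170,140])*4.2).astype(np.int32)],True,col,1)
A=cv2.resize(im[300:520,400:620],None,fx=1.8,fy=1.8);B=cv2.resize(ims[200:420,200:420],None,fx=1.8,fy=1.8)
cv2.imwrite('pics/col.png',np.hstack([A,B]))
E
```

```text
(no output)
```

View pics/col.png

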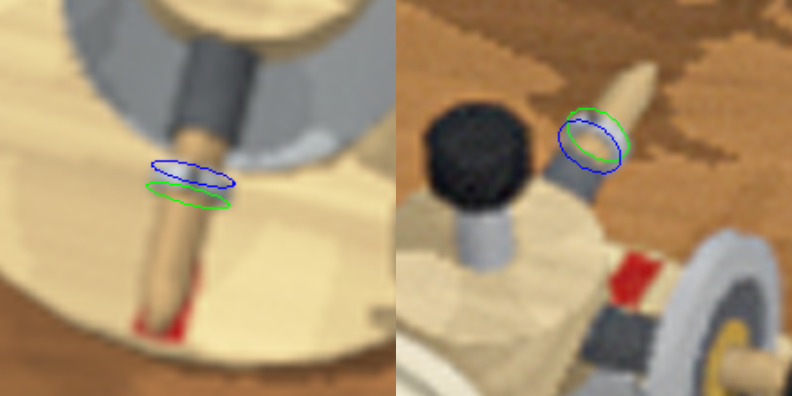

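The overlay fits: the collar face lies about 17 mm from the root, which is where I felt the contact. Handing in.

```bash
python3 - <<'E'
from h import *
print(r.close_job())
E
```

```text
the job is handed in; nothing more can be done
None
```

The job is handed in, but it gave no verdict. The pink wheel hangs on the empty peg against the steel collar, and the peg still faces the red mark.

**What I did:** I turned the carousel by its knob about 136.5° until the empty peg pointed at the mark. I took the smallest pink wheel out of the slotted block and eased it onto the peg in small steps. It went on without resistance. I felt where the peg carried it vertically, then moved it in until it met the collar at about 7 N, and let go.

**Last checks:**
- **Peg and mark:** in the top view the peg end lies over the red mark, about 165° against 164.7° for the mark.
- **Wheel and collar:** the scene view shows the wheel resting at the collar. The contact I felt put the collar face about 17 mm from the root, which matches where it showed in the earlier pictures.
- **Gripper and time:** the wrist force was back to about zero with the gripper clear, at 34.5 s.
- **Peg lean:** by eye I estimated the peg leans down by 0.05 to 0.07 rad, and by feel about 0.06 rad.

**Not measured:** the bystanders at the end; the arm was never brought near them. The wheel's centre after release was judged only from the pictures. No check failed or disagreed beyond the cameras' 2 to 3 mm error.

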